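# Slide the biscuit under the compression stand and lower the press foot

### The job

Slide the round metal carrier with the biscuit across the bench, flat and without lifting it, in between the two columns of the hand compression stand until the biscuit is centred under the raised press foot. Then push the plunger down by its black knob, gently so as not to crush the biscuit, until the foot rests on it, and leave it there. Do not disturb the mouse, the jar or the weight.

Things in the scene. Friction and masses are not known exactly. Their poses are not given: they have to be found in the camera images.
- dish: the sample carrier, loose on the bench: a plain aluminium disc 110 mm in diameter and 26 mm high, about 0.6 kg, with a flat round biscuit (90 mm diameter, 8 mm thick, fixed to it) on top; the biscuit's top is 34 mm above the bench. Origin: centre of the underside, z up.
- stand: compression stand, fixed: two aluminium columns (50 mm deep in x, 30 wide, inner faces at y = +-75: a 150 mm gap) carry a white head frame, x +-70 mm, y +-105 mm, 140 to 190 mm above the bench, with two 35 mm slots to look through; a 128 mm steel disc is flush in the bench. Origin: on the bench, mid-gap, straight below the press foot; x runs through the gap away from the carrier, z up
- plunger: upright plunger sliding up and down through the middle of the head, 200 mm long: a steel rod ending below in the press foot, a flat disc 40 mm in diameter, 12 mm thick. Origin: centre of the foot's underside, 70 to 85 mm above the bench at the start; it can go down to 25 mm. It slides stiffly (about 4 N push) and stays where it is left
- knob_top (a point): centre of the flat top of the round black knob (52 mm diameter, 16 mm thick) on the plunger's upper end, above the head; 200 mm above the foot's underside
- mouse: bystander: black computer mouse, 105 x 58 x 34 mm; origin at the centre of its underside
- bottle: bystander: brown glass jar with a cap, 64 mm in diameter, 130 mm tall; origin at the centre of its underside
- weight: bystander: steel calibration weight, 52 mm in diameter, 74 mm tall; origin at the centre of its underside

How it is judged:
By the outcome, as a careful person would: the job done as asked, in the order asked, and still so for the second after the job is handed in, with the robot touching nothing.
It also fails if it takes over 53 s, if anything falls off the work surface, if the arm or the gripper's body presses on something with over 40 N, if the wrist force passes 120 N, or if a joint passes its speed limit or range.

### The arm

A 7-joint arm with a two-finger parallel gripper is mounted at the origin on the work surface. World frame = base frame: x ahead of the robot, y to its left, z up, the work surface at z = 0. Lengths are in m, angles in rad, forces in N, time in s.
With the tool pointing down it reaches from about 0.4 to 0.85 m from the base axis. Payload 4.5 kg.
Tool frame: the origin (TCP) lies at the very end of the fingers, on their centre line; the grasp point (between the pads) lies 19 mm behind it; z points along the fingers, y is the line along which they close (so a half turn about z gives the same grasp; the last joint's range is limited). The gripper opens to 88 mm and grips with 3 to 60 N. Pads are 18 mm wide; open, the fingers measure 123 mm over their backs; the gripper's body (75 mm by 187 mm) begins 45 mm behind the grasp point.
Start: joints at [-1.286, 0.689, -0.195, 1.565, 0.157, 0.902, -0.215], TCP at [0.155, 0.605, 0.239] pointing down, gripper open.
Joint ranges: [-3.01, 3.01], [-0.46, 2.08], [-1.47, 1.51], [0.13, 2.56], [-1, 4.14], [0.04, 2.09], [-2.66, 2.66]. Speed limits (rad/s): [2.57, 2.57, 3.14, 3.14, 3.14, 3.14, 3.14].

### API

Orientations are given as a rotation vector (axis times angle).
In Python, from station import * gives the robot as it stands.
- The arm moves only by the tool drive_tool, never from a script. Its argument "plan" is a list of rows, each a list of 2 entries, a list of its own where there are three numbers: the shift along the tool's x, y, z in mm, then the turn, a rotation vector about the tool's x, y, z in rad. A call has 1 to 12 rows; each row is the pose to reach, as a shift and turn from the pose commanded when the call began, along the tool's axes at that moment; what a row does not reach only later rows make up. A row lasts 1/12 s, in which the tool goes at most 41.7 mm and 7.16 degrees, less where a joint would pass 70% of its speed; a pose out of reach is approached as far as the arm can. A call with a gripper value outside its range is refused whole. "claw" is the finger opening in mm, from 0 to 88.1, set as the call begins (left out, the last holds). The fingers move at their own pace and stop on an object; "newtons" is the grip in N (left out, the last holds). Time passes only in rows, so rows that repeat a pose let the fingers close. It gives the time, the measured TCP pose, the force, the opening and the grip force at its end, in the units of the state.
- get_state(): the state, without advancing time (a new reading comes with each control period).
- snapshot(name): name is "scene" or "side" or "wrist"; returns a dict with "img" (400x640x3 uint8, blue, green, red), "camera_matrix" (3x3 intrinsics, pixels), "cam_to_world" (4x4, takes a point from camera to world coordinates). Camera axes: x right, y down, z forward; pixel columns grow to the right and rows downward; lengths in m; the calibration is good to about 2 mm. A picture is of the moment at which its call begins. There is no depth.
- job_done(): hands the job in; it is judged then, once.
The state is a dict: "clock": time; "qpos": joint angles; "joint_vel": joint speeds; "tau": joint torques, N m; "position": TCP position; "orientation": TCP orientation; "force": force on the tool from outside, world axes, zero at the start; "ft_torque": the same for the moment, N m; "width": finger opening in m; "grasp_force": force on a finger pad.
Only numpy, scipy, OpenCV 4.12 (cv2) and the standard library are available. Lean on these libraries where they do the work, as an engineer would, in place of code of your own. Each camera call takes 0.05 s, during which the arm holds its last target. There are 200 camera calls.

## Working session

There is one attempt and no reset: what is moved stays moved. The work goes in short steps, Python scripts to look and compute and a tool call to move; the robot and the scene stay as the last step left them, time stands still between calls to the robot, and variables do not carry over. Pictures are saved under pics/ and viewed, at most 10 in all, crops included, and the job is handed in when it is done.

Besides the shell and the picture viewer there is one more tool, called after ">>>" as name(argument=value, ...), one argument or row to a line, values as JSON. drive_tool: Moves the arm, as the interface text tells. Its arguments: {"type":"object","properties":{"plan":{"type":"array","items":{"type":"array"}},"claw":{"type":"number"},"newtons":{"type":"number"}},"required":["plan"]}

```bash
mkdir -p pics && cat > h.py <<'E'
from station import *
import numpy as np, cv2, pickle
from scipy.spatial.transform import Rotation as R
def ray(s,u,v):
    K=np.array(s["camera_matrix"]);T=np.array(s["cam_to_world"])
    d=T[:3,:3]@np.linalg.inv(K)@np.array([u,v,1.]);return T[:3,3],d
def onz(s,u,v,z):
    o,d=ray(s,u,v);return o+d*(z-o[2])/d[2]
def proj(s,p):
    K=np.array(s["camera_matrix"]);T=np.array(s["cam_to_world"])
    c=T[:3,:3].T@(np.array(p)-T[:3,3]);q=K@c;return q[:2]/q[2]
def grab(names,tag):
    out={}
    for n in names:
        out[n]=snapshot(n);cv2.imwrite(f"pics/{tag}_{n}.png",out[n]["img"])
    pickle.dump(out,open(f"pics/{tag}.pkl","wb"));return out
E
python3 - <<'E'
from h import *
s=grab(["scene","side","wrist"],"a")
for n in s: print(n,np.round(s[n]["camera_matrix"],1).tolist(),np.round(s[n]["cam_to_world"],3).tolist())
st=get_state();print(st)
E
```

```text
scene [[363.1, 0.0, 322.2], [0.0, 363.1, 201.9], [0.0, 0.0, 1.0]] [[0.634, 0.46, -0.622, 1.291], [0.774, -0.375, 0.51, -0.576], [0.001, -0.805, -0.593, 0.846], [0.0, 0.0, 0.0, 1.0]]
side [[519.9, 0.0, 319.9], [0.0, 519.9, 197.5], [0.0, 0.0, 1.0]] [[0.934, -0.262, 0.243, 0.218], [-0.357, -0.647, 0.674, -1.076], [-0.02, -0.716, -0.698, 1.304], [0.0, 0.0, 0.0, 1.0]]
wrist [[359.9, 0.0, 314.4], [0.0, 359.9, 198.6], [0.0, 0.0, 1.0]] [[0.248, 0.932, 0.263, 0.087], [0.969, -0.239, -0.067, 0.622], [0.0, 0.271, -0.963, 0.383], [0.0, 0.0, 0.0, 1.0]]
{'clock': 0.15, 'qpos': array([-1.28619535,  0.68975731, -0.19453282,  1.56600673,  0.15727966,
        0.90246689, -0.21512588]), 'joint_vel': array([ 0.0016112 , -0.00329722, -0.0019307 , -0.00225802,  0.00073178,
        0.00050282,  0.00213071]), 'tau': array([-1.72888977e-03, -5.27864957e+01, -1.26864005e+00, -1.53586328e+01,
       -5.25171217e-02,  3.94724557e-03,  1.28047745e-04]), 'position': array([0.15503069, 0.60503437, 0.23814185]), 'orientation': array([-3.92884852e-01, -3.11683887e+00,  1.96197440e-03]), 'force': array([ 0.0354847 , -0.12524833, -0.57884691]), 'ft_torque': array([-0.00955867, -0.02268079, -0.01905007]), 'grasp_force': 0.0, 'width': 0.088014362620696}
```

View pics/a_scene.png

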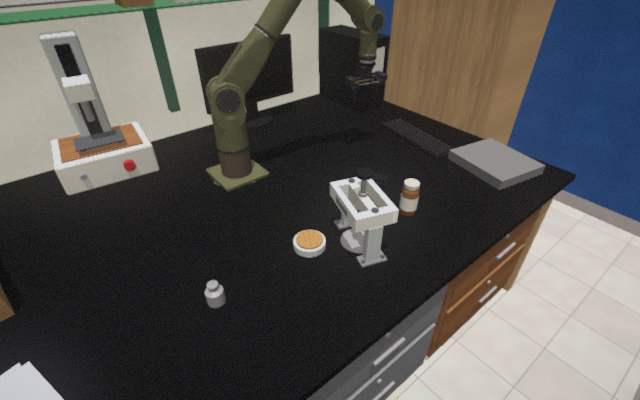

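View pics/a_side.png

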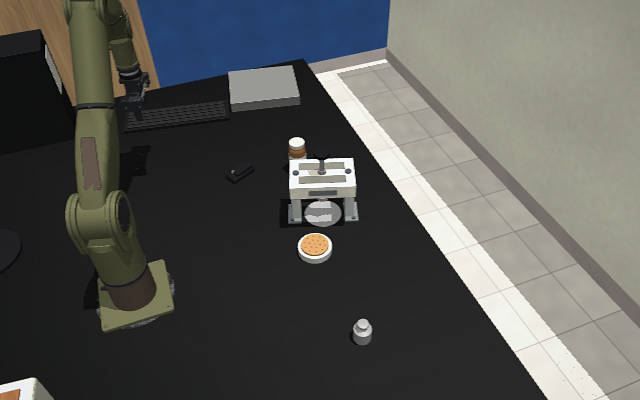

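Scene view: the biscuit is at (310,240), the stand head at (362,203), the jar at (410,197) and the weight at (215,295). Side view: biscuit (315,245), head (322,178), steel disc (322,212), mouse (240,172), weight (363,332).

```bash
python3 - <<'E'
from h import *
s=pickle.load(open("pics/a.pkl","rb"))
for n,(x,y,w,h,f) in {"scene":(285,160,150,115,5),"side":(225,130,150,140,4)}.items():
    im=cv2.resize(s[n]["img"][y:y+h,x:x+w],None,fx=f,fy=f,interpolation=cv2.INTER_CUBIC)
    for k in range(0,w,20): cv2.putText(im,str(x+k),(k*f,10),0,.35,(0,255,255),1);cv2.line(im,(k*f,12),(k*f,18),(0,255,255),1)
    for k in range(0,h,20): cv2.putText(im,str(y+k),(0,k*f+4),0,.35,(0,255,255),1)
    cv2.imwrite(f"pics/c_{n}.png",im)
    hsv=cv2.cvtColor(s[n]["img"],cv2.COLOR_BGR2HSV)
    m=cv2.inRange(hsv,(8,90,120),(25,255,255));
    X,Y={"scene":(310,242),"side":(315,246)}[n]
    mm=np.zeros_like(m);mm[Y-22:Y+22,X-25:X+25]=m[Y-22:Y+22,X-25:X+25]
    c=max(cv2.findContours(mm,0,2)[0],key=cv2.contourArea);e=cv2.fitEllipse(cv2.convexHull(c))
    print(n,e,onz(s[n],*e[0],.034))
E
```

```text
scene ((308.8521728515625, 238.8776397705078), (18.873750686645508, 25.66014862060547), 86.7147445678711) [ 0.57051016 -0.04244916  0.034     ]
side ((314.30633544921875, 244.15951538085938), (21.081697463989258, 26.752212524414062), 85.88478088378906) [ 0.56701259 -0.04343532  0.034     ]
```

View pics/c_scene.png

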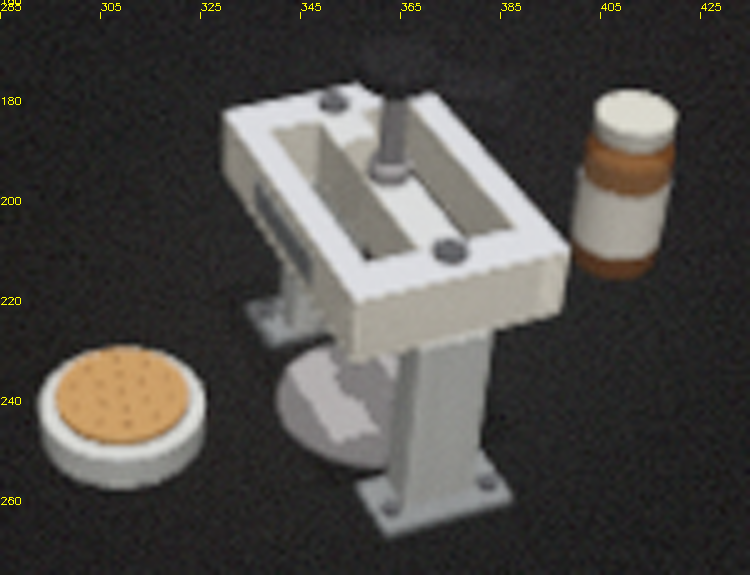

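View pics/c_side.png

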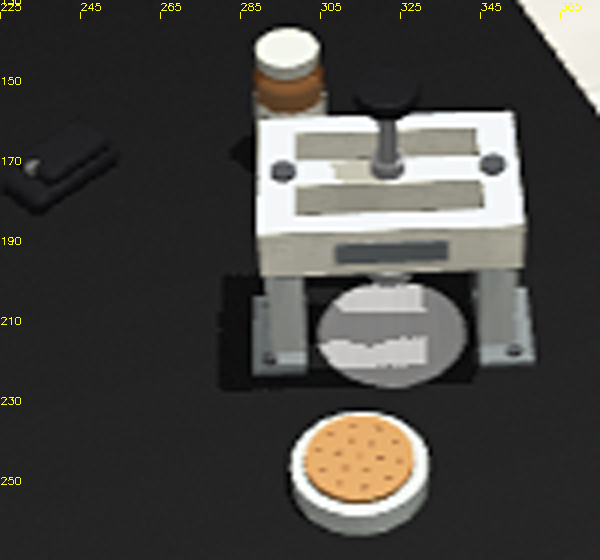

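Scene crop: the head's top corners are at (329.4,182.4), (356.4,219.4) and (398.8,209.4), with the rod collar at (362.6,194.4). Side crop: head-top corners are (289.5,160.3), (353.5,158), (356.3,188) and (289.5,188.3). The disc ellipse spans x 304.5–341.8 with its bottom at 226.5, and the knob is near (322,152).

```bash
python3 - <<'E'
from h import *
s=pickle.load(open("pics/a.pkl","rb"))
A,B=s["scene"],s["side"]
side=[onz(B,*p,.19) for p in [(289.5,160.3),(353.5,158),(356.3,188),(289.5,188.3)]]
sc=[onz(A,*p,.19) for p in [(329.4,182.4),(356.4,219.4),(398.8,209.4)]]
print("side",np.round(side,3).tolist(),np.mean(side,0));print("scene",np.round(sc,3).tolist(),(sc[0]+sc[2])/2)
print("collar",onz(A,362.6,194.4,.195),onz(B,321.9,171.5,.195))
print("disc",onz(B,323.1,213,0),onz(B,304.5,213,0),onz(B,341.8,213,0),onz(B,323,226.5,0))
# columns' plate corners, z~0.005
print("plates side",[np.round(onz(B,*p,.004),3).tolist() for p in [(288,223.5),(301.5,222.5),(345.3,220.7),(358.5,220.3)]])
print("plate scene",[np.round(onz(A,*p,.004),3).tolist() for p in [(362.8,267),(387.4,258.8),(340.2,229.2)]])
print("knob side",onz(B,322,152.5,.275))
print("bottle",onz(A,412,188-8,.13)[:2],onz(B,297,141,.13)[:2],"mouse",onz(B,240,171,.02)[:2],"weight",onz(A,213,284,.074)[:2])
E
```

```text
side [[0.575, 0.203, 0.19], [0.776, 0.133, 0.19], [0.726, -0.004, 0.19], [0.532, 0.074, 0.19]] [0.65265948 0.10144901 0.19      ]
scene [[0.534, 0.075, 0.19], [0.73, 0.011, 0.19], [0.775, 0.141, 0.19]] [0.65443924 0.10786197 0.19      ]
collar [0.65674163 0.10638105 0.195     ] [0.65291204 0.10423616 0.195     ]
disc [0.65465259 0.10629299 0.        ] [0.59445148 0.13061033 0.        ] [0.71505946 0.08189253 0.        ] [0.63131624 0.04695365 0.        ]
plates side [[0.524, 0.101, 0.004], [0.569, 0.088, 0.004], [0.711, 0.04, 0.004], [0.753, 0.025, 0.004]]
plate scene [[0.755, 0.029, 0.004], [0.78, 0.115, 0.004], [0.574, 0.094, 0.004]]
knob side [0.65394763 0.10229287 0.275     ]
bottle [0.64187761 0.37676765] [0.65462937 0.3643654 ] mouse [0.43793335 0.40910114] weight [ 0.58478918 -0.38423582]
```

```bash
cat >> h.py <<'E'
def pose(az,th):
    az,th=np.radians([az,th]);d=np.array([np.cos(az),np.sin(az),0]);u=np.array([0,0,1.])
    z=np.sin(th)*d-np.cos(th)*u;x=np.cos(th)*d+np.sin(th)*u
    return np.c_[x,np.cross(z,x),z]
def go(p,az,th):
    st=get_state();R0=R.from_rotvec(st["orientation"])
    print("shift mm",np.round(1000*R0.inv().apply(np.array(p)-st["position"]),1).tolist(),"turn",np.round((R0.inv()*R.from_matrix(pose(az,th))).as_rotvec(),3).tolist())
E
python3 - <<'E'
from h import *
go((.40,.20,.30),60,0);go((.40,.2,.30),90,0);go((.524,-.121,.2),60,50)
E
```

```text
shift mm [-337.8, -331.6, -61.4] turn [-0.001, 0.001, 1.844]
shift mm [-337.8, -331.6, -61.4] turn [-0.001, 0.001, 1.32]
shift mm [-537.6, -611.7, 38.9] turn [-0.799, 0.606, 1.711]
```

>>> drive_tool(
  plan=[
    [[-338, -332, -61], [0, 0, 1.32]],
    [[-338, -332, -61], [0, 0, 1.32]],
    [[-338, -332, -61], [0, 0, 1.32]],
    [[-338, -332, -61], [0, 0, 1.32]],
    [[-338, -332, -61], [0, 0, 1.32]],
    [[-338, -332, -61], [0, 0, 1.32]],
    [[-338, -332, -61], [0, 0, 1.32]],
    [[-338, -332, -61], [0, 0, 1.32]],
    [[-338, -332, -61], [0, 0, 1.32]],
    [[-338, -332, -61], [0, 0, 1.32]],
    [[-338, -332, -61], [0, 0, 1.32]],
    [[-338, -332, -61], [0, 0, 1.32]],
  ],
  claw=60,
)

```text
clock: 1.15
position: [0.4025, 0.1949, 0.3005]
orientation: [2.23, 2.209, 0.0]
force: [0.9, -0.2, 1.0]
width: 0.0601
grasp_force: 0.0
```

```bash
python3 - <<'E'
from h import *
st=get_state();print(st["clock"],np.round(st["qpos"],2),st["position"],st["width"])
go((.524,-.121,.25),60,0);go((.524,-.121,.2),60,50)
E
```

```text
1.15 [-0.68  0.37  0.18  2.   -0.09  0.77 -0.46] [0.40250767 0.19485095 0.30046077] 0.060087673378693925
shift mm [-314.5, 124.5, 51.3] turn [0.003, 0.001, 0.514]
shift mm [-314.5, 124.4, 101.3] turn [-0.222, 0.854, 0.482]
```

>>> drive_tool(
  plan=[
    [[-315, 125, 51], [0, 0, 0.51]],
    [[-315, 125, 51], [0, 0, 0.51]],
    [[-315, 125, 51], [0, 0, 0.51]],
    [[-315, 125, 51], [0, 0, 0.51]],
    [[-315, 125, 51], [0, 0, 0.51]],
    [[-315, 125, 51], [0, 0, 0.51]],
    [[-315, 125, 51], [0, 0, 0.51]],
    [[-315, 125, 51], [0, 0, 0.51]],
    [[-315, 125, 51], [0, 0, 0.51]],
    [[-315, 125, 51], [0, 0, 0.51]],
    [[-315, 125, 51], [0, 0, 0.51]],
    [[-315, 125, 51], [0, 0, 0.51]],
  ],
)

```text
clock: 2.15
position: [0.5247, -0.1126, 0.2486]
orientation: [-2.706, -1.592, -0.0]
force: [-0.5, 0.5, -0.3]
width: 0.0598
grasp_force: 0.0
```

>>> drive_tool(
  plan=[
    [[0, 0, 0], [0, 0.12, 0]],
    [[0, 0, 0], [0, 0.24, 0]],
    [[0, 0, 0], [0, 0.36, 0]],
    [[0, 0, 0], [0, 0.48, 0]],
    [[0, 0, 0], [0, 0.6, 0]],
    [[0, 0, 0], [0, 0.72, 0]],
    [[0, 0, 0], [0, 0.84, 0]],
    [[0, 0, 0], [0, 0.87, 0]],
    [[0, 0, 0], [0, 0.87, 0]],
  ],
)

```text
clock: 2.9
position: [0.524, -0.1154, 0.2473]
orientation: [-2.172, -1.268, -1.006]
force: [0.2, -0.0, -0.4]
width: 0.0602
grasp_force: 0.0
```

```bash
python3 - <<'E'
from h import *
st=get_state();print(st["clock"],np.round(st["qpos"],2),st["position"],st["width"])
go((.524,-.121,.06),60,50);go((.524,-.121,.013),60,50)
s=grab(["wrist","scene"],"b")
im=np.hstack([s["wrist"]["img"],s["scene"]["img"]]);cv2.imwrite("pics/b2.png",cv2.resize(im,(800,250),interpolation=3))
E
```

```text
2.9 [ 0.88  0.76 -0.46  1.96 -0.92  0.74  0.79] [ 0.52401288 -0.11540357  0.24727577] 0.060171738641985335
shift mm [-146.3, 3.6, 117.0] turn [-0.012, 0.003, 0.004]
shift mm [-182.2, 3.8, 147.3] turn [-0.012, 0.003, 0.004]
```

View pics/b2.png

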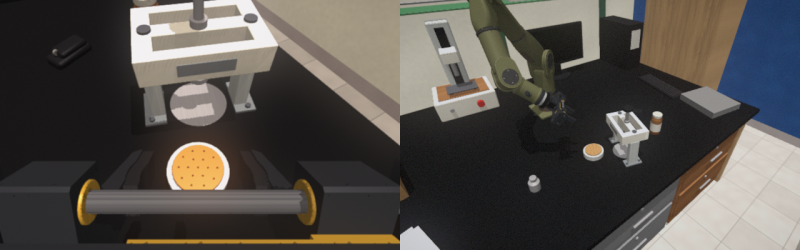

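The wrist view shows the dish (197,170 in the half-scale picture) between the open fingers and the stand dead ahead. The scene view shows the gripper tilted behind the dish.

```bash
cat >> h.py <<'E'
def biscuit(s,z=.034,roi=None):
    hsv=cv2.cvtColor(s["img"],cv2.COLOR_BGR2HSV);m=cv2.inRange(hsv,(5,80,110),(25,255,255))
    if roi: q=np.zeros_like(m);x,y,w,h=roi;q[y:y+h,x:x+w]=m[y:y+h,x:x+w];m=q
    c=max(cv2.findContours(m,0,2)[0],key=cv2.contourArea)
    P=np.array([onz(s,*p[0],z)[:2] for p in cv2.convexHull(c)],np.float32)
    (x,y),r=cv2.minEnclosingCircle(P);return x,y,r,cv2.boundingRect(c)
E
python3 - <<'E'
from h import *
s=pickle.load(open("pics/b.pkl","rb"));W=s["wrist"]
print(biscuit(W,roi=(240,200,160,120)))
# steel disc (grey, bench plane): fit
g=W["img"];hsv=cv2.cvtColor(g,cv2.COLOR_BGR2HSV)
m=cv2.inRange(hsv,(0,0,75),(180,70,255));q=np.zeros_like(m);q[125:205,268:366]=m[125:205,268:366]
c=max(cv2.findContours(q,0,2)[0],key=cv2.contourArea);print(cv2.boundingRect(c))
P=np.array([onz(W,*p[0],0)[:2] for p in c])
# robust circle of known radius 64 by lsq
from scipy.optimize import least_squares
f=least_squares(lambda a:np.hypot(*(P-a).T)-.064,[.654,.105],loss="soft_l1",f_scale=.002);print("disc",f.x,np.median(abs(f.fun)))
im=cv2.resize(g[0:230,180:470],None,fx=2.6,fy=2.6,interpolation=cv2.INTER_CUBIC);cv2.imwrite("pics/b3.png",im)
E
```

```text
(0.5676218867301941, -0.040041763335466385, 0.04487146809697151, (275, 232, 83, 72))
(268, 125, 95, 78)
disc [0.65324152 0.11113083] 0.0006903589646960959
```

View pics/b3.png

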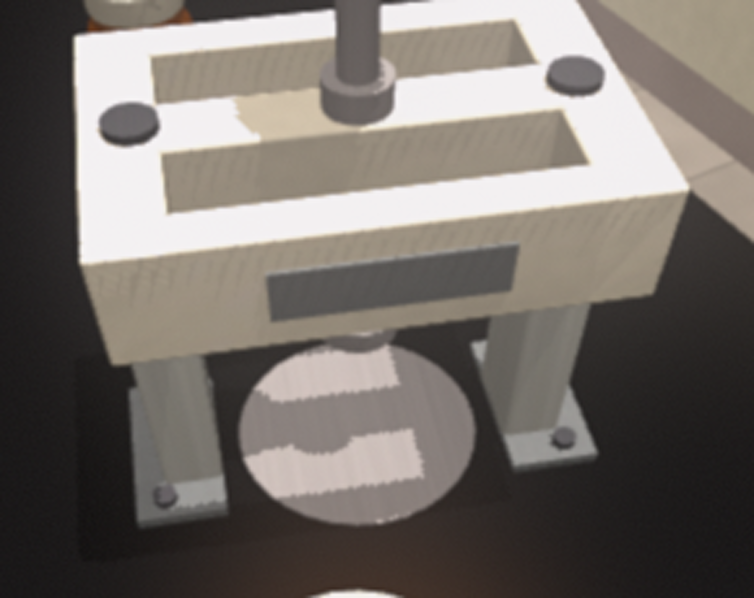

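The wrist crop shows the steel disc centred near (317,166), the plate inner front corners at (266.5,197) and (378,179.6), and the head-top front corners at (210.8,102) and (444.2,72).

```bash
python3 - <<'E'
from h import *
W=pickle.load(open("pics/b.pkl","rb"))["wrist"]
f=lambda u,v,z:onz(W,180+u/2.6,v/2.6,z)[:2]
a,b=f(225,512,.004),f(515,467,.004);print("plates",a,b,np.degrees(np.arctan2(*(b-a)[::-1])))
a,b=f(80,265,.19),f(687,187,.19);d=(b-a)/np.linalg.norm(b-a);n=np.array([-d[1],d[0]]);print("head",a,b,np.linalg.norm(b-a),np.degrees(np.arctan2(*d[::-1])),"centre",(a+b)/2+.07*n)
a,b=f(129,123,.193),f(576,75,.193);print("screws",(a+b)/2,np.degrees(np.arctan2(*(b-a)[::-1])))
print("collar",f(358,75,.203),"disc LR",f(239,430,0),f(476,430,0),f(357,524,0))
E
```

```text
plates [0.56622724 0.0906824 ] [0.70998601 0.04191371] -18.738978498503915
head [0.5310785  0.07504741] [0.72710315 0.00902099] 0.20684571971016624 -18.614922694187396 centre [0.65143526 0.10837217]
screws [0.65237035 0.10730982] -19.276137996981266
collar [0.65179413 0.10601413] disc LR [0.59653615 0.13870905] [0.70834164 0.07523646] [0.62199322 0.0537748 ]
```

>>> drive_tool(
  plan=[
    [[-34, 0, 26], [0, 0, 0]],
    [[-64, 1, 52], [0, 0, 0]],
    [[-96, 2, 78], [0, 0, 0]],
    [[-130, 4, 105], [0, 0, 0]],
    [[-146, 4, 117], [0, 0, 0]],
    [[-146, 4, 117], [0, 0, 0]],
  ],
)

```text
clock: 3.5
position: [0.5258, -0.1191, 0.0581]
orientation: [-2.17, -1.274, -1.001]
force: [0.1, 0.3, 0.1]
width: 0.0602
grasp_force: 0.0
```

```bash
python3 - <<'E'
from h import *
go((.5263,-.1165,.014),60.5,50)
E
```

```text
shift mm [-32.0, -0.7, 30.5] turn [-0.009, 0.005, 0.002]
```

>>> drive_tool(
  plan=[
    [[-10, 0, 10], [0, 0, 0]],
    [[-20, 0, 20], [0, 0, 0]],
    [[-27, 0, 25], [0, 0, 0]],
    [[-32, -1, 30], [-0.01, 0.005, 0]],
    [[-32, -1, 30], [-0.01, 0.005, 0]],
    [[-32, -1, 30], [-0.01, 0.005, 0]],
  ],
)

```text
clock: 4.0
position: [0.5273, -0.1178, 0.0194]
orientation: [-2.173, -1.272, -1.023]
force: [0.6, 0.3, -0.3]
width: 0.0596
grasp_force: 0.0
```

```bash
python3 - <<'E'
from h import *
st=get_state();print(np.round(st["qpos"],2))
s=grab(["wrist"],"d");W=s["wrist"];print(biscuit(W,roi=(200,60,240,260)))
d=np.array([np.cos(np.radians(60.5)),np.sin(np.radians(60.5))])
for t in [.653,.1075],: 
  t=np.array(t)-d*.052;go((*t,.014),60.5,50)
cv2.imwrite("pics/d2.png",W["img"])
E
```

```text
[ 0.98  1.24 -0.62  1.95 -0.95  0.34  1.13]
(0.5729679465293884, -0.044323619455099106, 0.05114833638072014, (228, 60, 183, 112))
shift mm [127.9, -2.1, 161.7] turn [0.006, -0.002, 0.006]
```

View pics/d2.png

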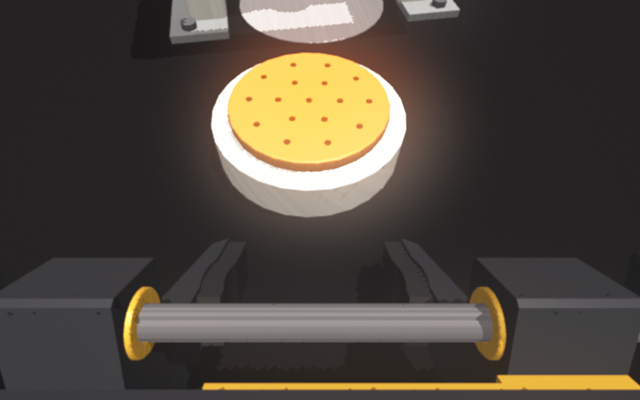

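The wrist view shows the dish centred between the fingers: carrier at (309,125), fingers at about x 225 and x 405. I'll lower a few mm and start pushing.

>>> drive_tool(
  plan=[
    [[-3, 0, 2], [0, 0, 0]],
    [[-5, 0, 4], [0, 0, 0]],
    [[-2, 0, 7.5], [0, 0, 0]],
    [[1, 0, 11], [0, 0, 0]],
    [[4, 0, 15], [0, 0, 0]],
    [[7, 0, 18.5], [0, 0, 0]],
    [[10, 0, 22], [0, 0, 0]],
    [[13, -0.5, 26], [0, 0, 0]],
    [[16, -0.5, 30], [0, 0, 0]],
    [[19, -0.5, 33.5], [0, 0, 0]],
    [[22, -0.5, 37], [0, 0, 0]],
    [[25, -0.5, 41], [0, 0, 0]],
  ],
)

```text
clock: 5.05
position: [0.5491, -0.0774, 0.0103]
orientation: [-2.176, -1.268, -1.021]
force: [-4.5, -4.7, 3.2]
width: 0.0602
grasp_force: 2.8
```

```bash
python3 - <<'E'
from h import *
st=get_state();print(np.round(st["qpos"],2))
s=grab(["wrist"],"e");W=s["wrist"];r=biscuit(W,roi=(200,0,240,280));print(r)
d=np.array([np.cos(np.radians(60.5)),np.sin(np.radians(60.5))])
print("tcp->dish",(np.array(r[:2])-st["position"][:2])@d)
t=np.array([.653,.1075])-d*.052;go((*t,.014),60.5,50)
E
```

```text
[ 0.95  1.29 -0.73  1.96 -0.96  0.21  1.1 ]
(0.5732976198196411, -0.03422379493713379, 0.04903332144021988, (217, 74, 192, 158))
tcp->dish 0.04953456295391885
shift mm [104.5, -0.9, 119.8] turn [0.006, -0.002, 0.003]
```

>>> drive_tool(
  plan=[
    [[4, 0, 3], [0, 0, 0]],
    [[7.5, 0, 7], [0, 0, 0]],
    [[11, 0, 11], [0, 0, 0]],
    [[14, 0, 15], [0, 0, 0]],
    [[17, 0, 18.5], [0, 0, 0]],
    [[20, 0, 22], [0, 0, 0]],
    [[23, 0, 26], [0, 0, 0]],
    [[26.5, 0, 30], [0, 0, 0]],
    [[30, -0.5, 34], [0, 0, 0]],
    [[33, -0.5, 37.5], [0, 0, 0]],
    [[36, -0.5, 41], [0, 0, 0]],
    [[39.5, -0.5, 45], [0, 0, 0]],
  ],
)

```text
clock: 6.1
position: [0.5789, -0.0245, 0.0121]
orientation: [-2.175, -1.269, -1.022]
force: [-0.4, -1.8, -2.5]
width: 0.06
grasp_force: 1.6
```

```bash
python3 - <<'E'
from h import *
st=get_state();print(np.round(st["qpos"],2))
s=grab(["wrist"],"f");W=s["wrist"]
d=np.array([np.cos(np.radians(60.5)),np.sin(np.radians(60.5))])
r=biscuit(W,roi=(200,0,240,280));print(r,(np.array(r[:2])-st["position"][:2])@d)
t=np.array([.653,.1075])-d*.052;go((*t,.014),60.5,50)
E
```

```text
[ 0.89  1.34 -0.85  1.96 -0.97  0.07  1.05]
(0.6016800403594971, 0.016264408826828003, 0.0458853654563427, (219, 84, 190, 150)) 0.04668940341463369
shift mm [63.5, -0.4, 74.5] turn [0.005, -0.004, 0.004]
```

View pics/f_wrist.png

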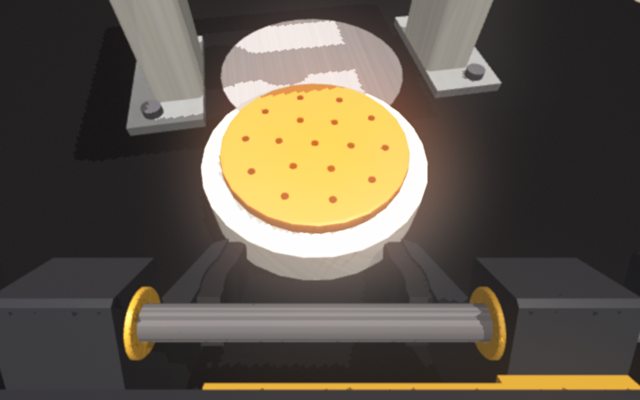

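The wrist view shows the dish seated against both fingers (tips near (215,250) and (410,250)) and about to enter the gap. Joint 6 is close to its limit, so I'll fit the arm kinematics from the readings to choose an orientation.

```bash
cat > kin.py <<'E'
from h import *
import itertools
from scipy.optimize import least_squares
st=get_state()
D=[([-1.286,.6898,-.1945,1.566,.1573,.9025,-.2151],[-.3929,-3.1168,.002],[.155,.605,.2381]),
([-.68,.37,.18,2.,-.09,.77,-.46],[2.23,2.209,0],[.4025,.1949,.3005]),
([.88,.76,-.46,1.96,-.92,.74,.79],[-2.172,-1.268,-1.006],[.524,-.1154,.2473]),
([.98,1.24,-.62,1.95,-.95,.34,1.13],[-2.173,-1.272,-1.023],[.5273,-.1178,.0194]),
([.95,1.29,-.73,1.96,-.96,.21,1.1],[-2.176,-1.268,-1.021],[.5491,-.0774,.0103]),
(st["qpos"],st["orientation"],st["position"])]
ax="ZYZYZYZ"
def chain(q,s): 
    Rs=[R.identity()]
    for a,k,x in zip(ax,s,q): Rs.append(Rs[-1]*R.from_euler(a,k*x))
    return Rs
best=[]
for s in itertools.product([1,-1],repeat=7):
    E=[chain(q,s)[-1].inv()*R.from_rotvec(o) for q,o,_ in D]   # constant tool offset if right (base = id)
    m=R.concatenate(E).mean();best.append((max((m.inv()*e).magnitude() for e in E),s,m.as_rotvec()))
best.sort(key=lambda b:b[0]);err,S,M=best[0];M=R.from_rotvec(M)
def rows(q):
    Rs=chain(q,S);z=np.array([0,0,1.]);x=np.array([1.,0,0])
    return np.c_[z,Rs[2].apply(z),Rs[2].apply(x),Rs[4].apply(z),Rs[4].apply(x),Rs[6].apply(z),Rs[6].apply(x)]
A=np.vstack([rows(q) for q,_,_ in D]);b=np.hstack([p for *_,p in D])
L=np.linalg.lstsq(A,b,rcond=1e-3)[0]
def fk(q): return rows(q)@L,chain(q,S)[-1]*M
lo=np.array([-3.01,-.46,-1.47,.13,-1,.04,-2.66]);hi=np.array([3.01,2.08,1.51,2.56,4.14,2.09,2.66])
def ik(p,Rt,q0):
    def f(q):
        P,Q=fk(q);return np.r_[(P-p)*20,(Rt.inv()*Q).as_rotvec()*5,.01*(q-q0)]
    r=least_squares(f,np.clip(q0,lo+.01,hi-.01),bounds=(lo,hi));return r.x,np.abs(r.fun[:3]).max()/20,np.abs(r.fun[3:6]).max()/5
E
python3 - <<'E'
from kin import *
print([(round(b[0],3),b[1],np.round(b[2],2).tolist()) for b in best[:3]],np.round(L,3),np.abs(A@L-b).max())
q0=np.array(st["qpos"]);d=np.array([np.cos(np.radians(60.5)),np.sin(np.radians(60.5))])
print("forearm dir",chain(q0,S)[4].apply([0,0,1]),"tool z",R.from_rotvec(st["orientation"]).apply([0,0,1]))
for az in (50,60,71,80):
  for th in (40,45,50,55):
    q=q0
    for t in np.linspace(0,1,6)[1:]:
        p=np.array(st["position"])*(1-t)+t*np.array([.653-.052*d[0],.1075-.052*d[1],.013])
        a=60.5+(az-60.5)*min(1,2*t);h=50+(th-50)*min(1,2*t)
        q,ep,er=ik(p,R.from_matrix(pose(a,h)),q)
    print(az,th,np.round(q,2),round(ep*1000,1),round(er,3))
E
```

```text
[(0.009, (-1, 1, -1, 1, -1, 1, -1), [0.0, -0.0, 1.57]), (0.642, (-1, 1, -1, -1, 1, 1, 1), [-2.01, -1.73, 0.61]), (0.756, (-1, -1, 1, 1, 1, -1, 1), [1.84, 2.46, 0.62])] [0.302 0.557 0.019 0.344 0.002 0.267 0.015] 0.04245965754124527
forearm dir [ 0.39284437  0.61598551 -0.68281415] tool z [ 0.38301351  0.66648813 -0.63960473]
50 40 [ 0.54  1.18 -0.71  1.84 -0.02  0.04 -0.35] 9.4 0.103
50 45 [ 0.63  1.25 -0.8   1.83 -0.03  0.04 -0.25] 10.9 0.127
50 50 [ 0.7   1.34 -0.89  1.83 -0.03  0.04 -0.15] 11.6 0.144
50 55 [ 0.77  1.43 -0.98  1.83 -0.03  0.04 -0.05] 11.6 0.153
60 40 [ 0.57  1.21 -0.74  1.85 -0.03  0.04 -0.18] 1.5 0.017
60 45 [ 0.64  1.28 -0.82  1.85 -0.03  0.04 -0.11] 2.4 0.028
60 50 [ 0.71  1.35 -0.9   1.84 -0.03  0.04 -0.03] 2.7 0.033
60 55 [ 0.77  1.43 -0.98  1.84 -0.03  0.04  0.05] 2.5 0.032
71 40 [ 0.47  1.15 -0.5   1.79 -0.92  0.31  0.82] 0.0 0.0
71 45 [ 0.54  1.21 -0.58  1.79 -0.92  0.31  0.88] 0.0 0.0
71 50 [ 0.6   1.27 -0.66  1.78 -0.91  0.32  0.92] 0.0 0.0
71 55 [ 0.66  1.33 -0.72  1.77 -0.9   0.34  0.96] 0.0 0.0
80 40 [ 0.41  1.15 -0.41  1.7  -0.76  0.49  0.76] 0.0 0.0
80 45 [ 0.47  1.19 -0.47  1.69 -0.76  0.51  0.8 ] 0.0 0.0
80 50 [ 0.53  1.24 -0.53  1.68 -0.76  0.54  0.84] 0.0 0.0
80 55 [ 0.58  1.29 -0.59  1.66 -0.76  0.57  0.87] 0.0 0.0
```

```bash
python3 - <<'E'
from h import *
st=get_state();p=st["position"];R0=R.from_rotvec(st["orientation"]);off=.048
d=lambda a:np.array([np.cos(np.radians(a)),np.sin(np.radians(a))])
c0=p[:2]+off*d(60.1);T=np.array([.653,.1075]);n=20;print(c0)
for k in (4,8,12):
    c=c0+(T-c0)*k/n;az=60.1+10.9*k/12
    P=np.r_[c-off*d(az),.013]
    print(k,np.round(1000*R0.inv().apply(P-p),1),np.round((R0.inv()*R.from_matrix(pose(az,50))).as_rotvec(),3))
E
```

```text
[0.60334326 0.01854561]
4 [13.2  2.9 15.6] [ 0.048 -0.004 -0.032]
8 [26.4  5.8 31.5] [ 0.097 -0.004 -0.073]
12 [39.7  8.6 47.5] [ 0.146 -0.004 -0.114]
```

>>> drive_tool(
  plan=[
    [[3.3, 0.7, 4], [0.012, 0, -0.008]],
    [[6.6, 1.5, 8], [0.024, 0, -0.016]],
    [[10, 2.2, 12], [0.036, 0, -0.024]],
    [[13, 2.9, 15.5], [0.048, 0, -0.032]],
    [[16.5, 3.6, 19.5], [0.06, 0, -0.043]],
    [[20, 4.3, 23.5], [0.072, 0, -0.053]],
    [[23, 5, 27.5], [0.085, 0, -0.063]],
    [[26.5, 5.8, 31.5], [0.097, 0, -0.073]],
    [[29.5, 6.5, 35.5], [0.11, 0, -0.083]],
    [[33, 7.2, 39.5], [0.122, 0, -0.093]],
    [[36.5, 7.9, 43.5], [0.134, 0, -0.104]],
    [[39.5, 8.6, 47.5], [0.146, 0, -0.114]],
  ],
)

```text
clock: 7.15
position: [0.6171, 0.0253, 0.0125]
orientation: [-2.011, -1.436, -0.941]
force: [-1.1, -4.7, 0.9]
width: 0.0602
grasp_force: 2.4
```

```bash
python3 - <<'E'
from h import *
st=get_state();print(np.round(st["qpos"],2))
s=grab(["wrist"],"g");W=s["wrist"]
# biscuit rim: bright yellow only
hsv=cv2.cvtColor(W["img"],cv2.COLOR_BGR2HSV);m=cv2.inRange(hsv,(12,80,150),(30,255,255));m[280:]=0
c=max(cv2.findContours(m,0,2)[0],key=cv2.contourArea)
P=np.array([onz(W,*q[0],.034)[:2] for q in cv2.convexHull(c)])
from scipy.optimize import least_squares
f=least_squares(lambda a:np.hypot(*(P-a).T)-.045,P.mean(0),loss="soft_l1",f_scale=.001);print(f.x,np.round(np.abs(f.fun).max(),4))
d=lambda a:np.array([np.cos(np.radians(a)),np.sin(np.radians(a))]);az=71
v=f.x-st["position"][:2];print("off",v@d(az),v@d(az+90))
T=np.array([.653,.1075]);P=np.r_[st["position"][:2]+T-f.x,.013];go(P,71,50)
E
```

```text
[ 0.65  1.26 -0.62  1.79 -0.89  0.38  0.94]
[0.63199512 0.06946337] 0.0015
off 0.04666082892205338 0.00027359362096072114
shift mm [26.3, 7.0, 31.7] turn [-0.001, -0.004, 0.003]
```

View pics/g_wrist.png

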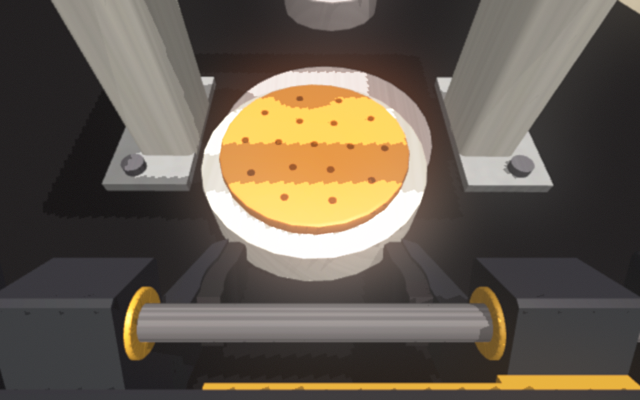

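The wrist view shows the dish (centre ≈(315,157)) between the plates, with the press foot above at x≈331. I'll push most of the rest.

>>> drive_tool(
  plan=[
    [[2.5, 0.7, 3], [0, 0, 0]],
    [[5, 1.4, 6], [0, 0, 0]],
    [[7.5, 2.1, 9], [0, 0, 0]],
    [[10, 2.8, 12], [0, 0, 0]],
    [[12.5, 3.5, 15], [0, 0, 0]],
    [[15, 4.2, 18], [0, 0, 0]],
    [[17.5, 4.9, 21], [0, 0, 0]],
    [[20, 5.6, 24], [0, 0, 0]],
    [[21.5, 6, 26], [0, 0, 0]],
    [[21.5, 6, 26], [0, 0, 0]],
  ],
)

```text
clock: 8.03
position: [0.6336, 0.0554, 0.0126]
orientation: [-2.011, -1.434, -0.942]
force: [-1.5, -3.6, 2.1]
width: 0.06
grasp_force: 1.9
```

```bash
python3 - <<'E'
from h import *
from scipy.optimize import least_squares
st=get_state();print(np.round(st["qpos"],2))
s=grab(["wrist","side","scene"],"i");W=s["wrist"]
hsv=cv2.cvtColor(W["img"],cv2.COLOR_BGR2HSV);m=cv2.inRange(hsv,(8,80,100),(30,255,255));m[225:]=0
c=max(cv2.findContours(m,0,2)[0],key=cv2.contourArea)
P=np.array([onz(W,*q[0],.034)[:2] for q in cv2.convexHull(c)])
f=least_squares(lambda a:np.hypot(*(P-a).T)-.045,P.mean(0),loss="soft_l1",f_scale=.001);print(f.x,np.round(np.abs(f.fun).max(),4))
T=np.array([.653,.1075]);P=np.r_[st["position"][:2]+T-f.x,.013];go(P,71,50)
im=np.vstack([cv2.resize(W["img"][0:280,130:520],None,fx=2,fy=2)[:,:780],np.hstack([cv2.resize(s["side"]["img"][140:240,270:375],(390,371)),cv2.resize(s["scene"]["img"][160:280,305:425],(390,371))])])
cv2.imwrite("pics/i2.png",cv2.resize(im,None,fx=.64,fy=.64,interpolation=3));print(im.shape)
E
```

```text
[ 0.6   1.27 -0.64  1.77 -0.91  0.34  0.92]
[0.6488966  0.10009896] 0.0023
shift mm [5.8, 1.4, 6.3] turn [0.0, -0.003, -0.0]
(931, 780, 3)
```

View pics/i2.png

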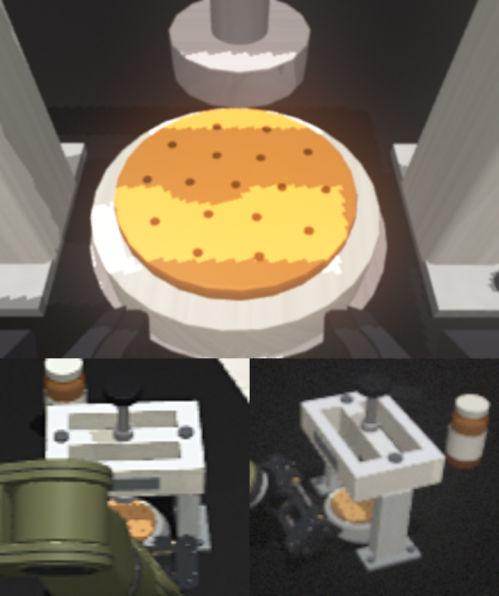

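The wrist crop shows the foot's underside front edge at full-frame (317.5,82.8), with sides at x 263.6 and 371.4. The biscuit's centre column is at about 315. The side and scene crops show the dish in the gap, with the arm clear of the head.

```bash
python3 - <<'E'
from h import *
s=pickle.load(open("pics/i.pkl","rb"));W=s["wrist"]
o=np.array(W["cam_to_world"])[:3,3];print("cam",o)
for z in (.07,.075,.08,.085):
    p=onz(W,317.5,82.8,z);v=p[:2]-o[:2];v/=np.linalg.norm(v);c=p[:2]+.02*v
    # half width of silhouette at underside
    T=np.array(W["cam_to_world"]);K=np.array(W["camera_matrix"])
    e=[proj(W,[*(c+s_*.02*np.array([-v[1],v[0]])),z+.006])[0] for s_ in (1,-1)]
    q=onz(W,317.5,54.7,z+.012)
    print(z,c,"width px",e,"top edge pt",q[:2]-p[:2])
# knob centre via side & scene (dark blob): triangulate from crop readings
u1=(270+122/.64/(390/105),140+(385-358)/.64/3.714);u2=(305+(375-250)/.64/3.25,160+(385-358)/.64/3.25-.0)
a,da=ray(s["side"],*u1);b,db=ray(s["scene"],*u2)
t=np.linalg.lstsq(np.c_[da,-db],b-a,rcond=None)[0];print("knob",a+da*t[0],b+db*t[1])
E
```

```text
cam [ 0.61160961 -0.00897459  0.15864519]
0.07 [0.65683166 0.11818385] width px [np.float64(268.10204560807307), np.float64(367.66965930260574)] top edge pt [-5.35114948e-05  8.11845701e-05]
0.075 [0.65465892 0.1120744 ] width px [np.float64(265.289741293276), np.float64(370.5310245925288)] top edge pt [-0.0003902  -0.00088064]
0.08 [0.65248619 0.10596495] width px [np.float64(262.13788797375616), np.float64(373.73851994244427)] top edge pt [-0.00072688 -0.00184247]
0.085 [0.65031345 0.09985551] width px [np.float64(258.58104067738907), np.float64(377.35899392218033)] top edge pt [-0.00106357 -0.00280429]
knob [0.65537381 0.11204493 0.2717586 ] [0.65534723 0.11111273 0.27067469]
```

>>> drive_tool(
  plan=[
    [[2, 0.5, 2], [0, 0, 0]],
    [[4, 1, 4], [0, 0, 0]],
    [[5.5, 1.3, 6], [0, 0, 0]],
    [[6.8, 1.6, 7.5], [0, 0, 0]],
    [[6.8, 1.6, 7.5], [0, 0, 0]],
    [[6.8, 1.6, 7.5], [0, 0, 0]],
  ],
)

```text
clock: 8.68
position: [0.6384, 0.0635, 0.0125]
orientation: [-2.013, -1.435, -0.941]
force: [-2.1, -2.5, 2.1]
width: 0.0601
grasp_force: 2.3
```

```bash
cat > fin.py <<'E'
from h import *
from scipy.optimize import least_squares
import sys
s=grab(["wrist"],sys.argv[1]);W=s["wrist"]
hsv=cv2.cvtColor(W["img"],cv2.COLOR_BGR2HSV);m=cv2.inRange(hsv,(8,80,100),(30,255,255));m[225:]=0
c=max(cv2.findContours(m,0,2)[0],key=cv2.contourArea)
P=np.array([onz(W,*q[0],.034)[:2] for q in cv2.convexHull(c)])
f=least_squares(lambda a:np.hypot(*(P-a).T)-.045,P.mean(0),loss="soft_l1",f_scale=.001);print(f.x,np.round(np.sort(np.abs(f.fun))[-4:],4))
p=get_state()["position"];print(p)
E
python3 fin.py j
```

```text
[0.65329966 0.10790451] [0.0014 0.0014 0.0014 0.0014]
[0.63836717 0.06353178 0.01246803]
```

>>> drive_tool(
  plan=[
    [[-6, 0, -8], [0, 0, 0]],
    [[-16, 0, -19], [0, 0, 0]],
    [[-32, 0, -38], [0, 0, 0]],
    [[-48, 0, -57], [0, 0, 0]],
    [[-64, 0, -77], [0, 0, 0]],
    [[-71, 0, -84], [0, 0, 0]],
    [[-48, 0, -103], [0, 0, 0]],
    [[-18, 0, -129], [0, 0, 0]],
    [[13, 0, -155], [0, 0, 0]],
    [[44, 0, -180], [0, 0, 0]],
    [[75, 0, -206], [0, 0, 0]],
    [[75, 0, -206], [0, 0, 0]],
  ],
  claw=60,
)

```text
clock: 9.73
position: [0.6054, -0.0391, 0.2102]
orientation: [-2.01, -1.444, -0.952]
force: [-0.1, -0.2, 0.7]
width: 0.0601
grasp_force: 0.0
```

```bash
python3 - <<'E'
from h import *
st=get_state();print(np.round(st["qpos"],2))
s=grab(["wrist"],"k");W=s["wrist"]
print(biscuit(W,roi=(200,100,240,150)))
go((.58,-.05,.36),71,0)
E
```

```text
[ 0.68  0.89 -0.49  1.77 -0.8   0.73  0.69]
(0.6528056263923645, 0.10716447234153748, 0.04454689472913742, (270, 191, 82, 44))
shift mm [106.7, -18.3, -112.0] turn [0.007, -0.875, 0.004]
```

>>> drive_tool(
  plan=[
    [[30, -5, -28], [0, -0.12, 0]],
    [[60, -10, -56], [0, -0.24, 0]],
    [[90, -15, -90], [0, -0.36, 0]],
    [[107, -18, -112], [0, -0.48, 0]],
    [[107, -18, -112], [0, -0.6, 0]],
    [[107, -18, -112], [0, -0.72, 0]],
    [[107, -18, -112], [0, -0.84, 0]],
    [[107, -18, -112], [0.007, -0.875, 0]],
    [[107, -18, -112], [0.007, -0.875, 0]],
    [[107, -18, -112], [0.007, -0.875, 0]],
  ],
  claw=0,
)

```text
clock: 10.62
position: [0.5793, -0.0502, 0.3544]
orientation: [-2.549, -1.825, 0.009]
force: [-0.1, -0.7, 0.5]
width: 0.0005
grasp_force: 0.0
```

```bash
python3 - <<'E'
from h import *
st=get_state();print(np.round(st["qpos"],2))
s=grab(["wrist"],"l");W=s["wrist"];print(proj(W,(.6535,.109,.277)))
u,v=proj(W,(.6535,.109,.277)).astype(int)
g=cv2.cvtColor(W["img"],cv2.COLOR_BGR2GRAY);cv2.imwrite("pics/l2.png",cv2.convertScaleAbs(W["img"],alpha=1.5))
print(g[max(0,v-60):v+60:8,u-80:u+80:10])
E
```

```text
[-0.04  0.51  0.08  1.54 -0.05  1.1  -0.27]
[ 352.51376367 -115.10512332]
[[ 66 143 190 148 147 145 154 142 126 142 174 114  73  97  99 116]
 [ 70 148 191 149 148 122 224 201 143 142 178 131  84  98 100 113]
 [ 77 142 235 205 172 148 160 208 208 209 184  89  93 100  96 114]
 [226 224 231 228 232 231 231 230 227 219 209 168 176 152 150 153]
 [236 236 236 236 236 236 236 236 236 235 236 235 235 236 235 235]
 [236 236 236 236 236 236 235 236 235 235 236 235 235 235 235 235]
 [238 238 238 237 237 237 237 236 236 236 236 236 235 236 236 235]
 [ 93 101  70  70  79  79  81  77  77  72  73  75 105 107 107 107]
 [ 52  54  55  55  56  62 104  57  56  55  55  54  56  56  55  54]
 [ 48  50  50  51  51  52  52  52  52  52  53  51  51  51  52  50]
 [ 45  45  44  47  47  47  48  48  47  47  48  48  47  47  46  45]
 [ 41  42  42  43  42  43  43  43  43  44  44  43  42  42  42  42]
 [ 38  37  38  37  38  38  38  39  38  39  38  38  38  38  40  38]
 [ 32  33  31  32  34  35  36  34  35  35  34  34  34  35  34  34]
 [ 24  26  26  26  31  32  31  31  31  32  31  32  31  32  32  31]
 [ 29  22  23  23  28
[... 1222 characters left out ...]
  24  20  23  22  22  21  22]
 [ 23  19  19  19  16  19  22  25  23  24  23  24  21  23  20  22]
 [ 21  22  18  19  20  20  20  22  24  23  24  24  23  22  21  23]
 [ 23  57  21  21  19  19  21  23  21  24  24  23  22  23  22  22]
 [ 23  67  25  25  25  24  25  27  36  24  24  24  24  23  24  21]
 [ 34  64  41  42  41  40  41  41  65  45  46  46  44  45  46  42]
 [ 37  62  57  56  58  58  59  56  98  43  58  58  57  58  57  57]
 [ 37  62  62  62  61  62  63  62 108  38  44  58  58  57  57  56]
 [ 37  69  73  73  73  73  73  74 128  38  39  57  58  56  55  56]
 [ 37  66  71  73  71  71  71  71 125  39  40  39  39  57  57  57]
 [ 38  60  36  37  39  39  39  25 114  39  38  38  39  56  56  58]]
```

View pics/l2.png

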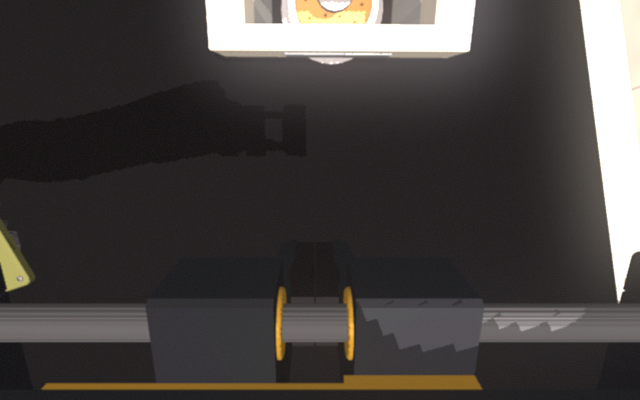

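That view shows the head, with the biscuit visible through the slot under the foot, at the top centre of the frame. The knob itself is out of frame. I've now viewed 11 pictures, one more than the allowed 10, so I'll work from numbers only from here.

```bash
python3 - <<'E'
from h import *
go((.6535,.109,.335),71,0)
E
```

```text
shift mm [176.2, 18.4, 19.3] turn [-0.008, 0.001, 0.001]
```

>>> drive_tool(
  plan=[
    [[30, 3, 0], [0, 0, 0]],
    [[60, 6, 0], [0, 0, 0]],
    [[90, 9, 0], [0, 0, 0]],
    [[120, 12, 5], [0, 0, 0]],
    [[150, 16, 10], [0, 0, 0]],
    [[170, 18, 15], [-0.008, 0, 0]],
    [[176, 18, 19], [-0.008, 0, 0]],
    [[176, 18, 19], [-0.008, 0, 0]],
    [[176, 18, 19], [-0.008, 0, 0]],
  ],
)

```text
clock: 11.42
position: [0.6533, 0.1068, 0.3362]
orientation: [2.557, 1.821, -0.002]
force: [-0.3, -0.9, 0.4]
width: 0.0004
grasp_force: 0.0
```

```bash
python3 - <<'E'
from h import *
st=get_state();print(np.round(st["qpos"],2),st["force"])
go((.6535,.109,.290),71,0)
s=grab(["side","scene"],"m")
b=pickle.load(open("pics/a.pkl","rb"))
# bystanders undisturbed? difference at jar/weight/mouse
for n,rs in {"scene":{"weight":(200,275,30,35)},"side":{"weight":(350,315,26,32),"mouse":(222,158,36,28),"jar":(286,135,14,22)}}.items():
    for k,(x,y,w,h) in rs.items(): print(n,k,np.abs(s[n]["img"][y:y+h,x:x+w].astype(int)-b[n]["img"][y:y+h,x:x+w]).mean())
E
```

```text
[-0.28  0.65  0.08  1.31 -0.05  1.18 -0.52] [-0.25379244 -0.89033514  0.41168787]
shift mm [2.3, -0.5, 46.2] turn [0.001, 0.003, -0.001]
scene weight 2.9936507936507937
side weight 0.7568108974358975
side mouse 0.8029100529100529
side jar 0.6439393939393939
```

Bystanders are unmoved. I'll descend to just above the knob, then feel for contact.

>>> drive_tool(
  plan=[
    [[1, 0, 12], [0, 0, 0]],
    [[2, -0.5, 24], [0, 0, 0]],
    [[2, -0.5, 36], [0, 0, 0]],
    [[2, -0.5, 44], [0, 0, 0]],
    [[2, -0.5, 46], [0, 0, 0]],
    [[2, -0.5, 46], [0, 0, 0]],
  ],
)

```text
clock: 12.02
position: [0.6537, 0.1107, 0.2907]
orientation: [2.555, 1.824, -0.0]
force: [-0.8, -0.6, -0.5]
width: 0.0005
grasp_force: 0.0
```

>>> drive_tool(
  plan=[
    [[0, 0, 2], [0, 0, 0]],
    [[0, 0, 4], [0, 0, 0]],
    [[0, 0, 6], [0, 0, 0]],
    [[0, 0, 8], [0, 0, 0]],
    [[0, 0, 10], [0, 0, 0]],
    [[0, 0, 10], [0, 0, 0]],
  ],
)

```text
clock: 12.52
position: [0.6537, 0.112, 0.2803]
orientation: [2.554, 1.826, 0.0]
force: [-0.1, -0.6, 0.3]
width: 0.0002
grasp_force: 0.0
```

>>> drive_tool(
  plan=[
    [[0, 0, 2], [0, 0, 0]],
    [[0, 0, 4], [0, 0, 0]],
    [[0, 0, 6], [0, 0, 0]],
    [[0, 0, 8], [0, 0, 0]],
    [[0, 0, 10], [0, 0, 0]],
    [[0, 0, 12], [0, 0, 0]],
  ],
)

```text
clock: 13.02
position: [0.6541, 0.112, 0.269]
orientation: [2.554, 1.826, 0.002]
force: [-0.8, -0.3, 3.6]
width: 0.0
grasp_force: 2.0
```

>>> drive_tool(
  plan=[
    [[0, 0, 2], [0, 0, 0]],
    [[0, 0, 4], [0, 0, 0]],
    [[0, 0, 6], [0, 0, 0]],
    [[0, 0, 8], [0, 0, 0]],
    [[0, 0, 10], [0, 0, 0]],
    [[0, 0, 12], [0, 0, 0]],
    [[0, 0, 14], [0, 0, 0]],
    [[0, 0, 16], [0, 0, 0]],
    [[0, 0, 18], [0, 0, 0]],
    [[0, 0, 20], [0, 0, 0]],
    [[0, 0, 22], [0, 0, 0]],
    [[0, 0, 24], [0, 0, 0]],
  ],
)

```text
clock: 14.02
position: [0.6541, 0.112, 0.2446]
orientation: [2.554, 1.826, 0.002]
force: [0.2, -0.3, 3.0]
width: 0.0007
grasp_force: 2.0
```

>>> drive_tool(
  plan=[
    [[0, 0, 1], [0, 0, 0]],
    [[0, 0, 2], [0, 0, 0]],
    [[0, 0, 3], [0, 0, 0]],
    [[0, 0, 4], [0, 0, 0]],
    [[0, 0, 4], [0, 0, 0]],
  ],
)

```text
clock: 14.43
position: [0.6541, 0.112, 0.2406]
orientation: [2.554, 1.826, 0.002]
force: [-0.1, 0.1, 1.8]
width: 0.0008
grasp_force: 1.0
```

Foot is now about 6.5 mm above the biscuit, so I'll go slowly.

>>> drive_tool(
  plan=[
    [[0, 0, 1], [0, 0, 0]],
    [[0, 0, 2], [0, 0, 0]],
    [[0, 0, 3], [0, 0, 0]],
    [[0, 0, 4], [0, 0, 0]],
    [[0, 0, 5], [0, 0, 0]],
  ],
)

```text
clock: 14.85
position: [0.6541, 0.112, 0.2357]
orientation: [2.554, 1.826, 0.002]
force: [1.3, 0.2, 3.9]
width: 0.0005
grasp_force: 1.9
```

>>> drive_tool(
  plan=[
    [[0, 0, 0.3], [0, 0, 0]],
    [[0, 0, 0.6], [0, 0, 0]],
    [[0, 0, 0.9], [0, 0, 0]],
  ],
)

```text
clock: 15.1
position: [0.6541, 0.1119, 0.2349]
orientation: [2.554, 1.826, 0.002]
force: [1.3, 0.5, 3.6]
width: 0.0008
grasp_force: 1.8
```

>>> drive_tool(
  plan=[
    [[0, 0, 0.25], [0, 0, 0]],
    [[0, 0, 0.5], [0, 0, 0]],
  ],
)

```text
clock: 15.27
position: [0.6541, 0.112, 0.2346]
orientation: [2.554, 1.826, 0.002]
force: [-0.2, 1.3, 5.4]
width: 0.0006
grasp_force: 2.8
```

>>> drive_tool(
  plan=[
    [[0, 0, 0.25], [0, 0, 0]],
    [[0, 0, 0.5], [0, 0, 0]],
  ],
)

```text
clock: 15.43
position: [0.6541, 0.1119, 0.2345]
orientation: [2.554, 1.826, 0.002]
force: [-1.1, 0.5, 8.4]
width: 0.0002
grasp_force: 4.1
```

Force rose to 8.4 N and motion stopped at 0.2345, so the foot is resting on the biscuit. Lifting straight off.

>>> drive_tool(
  plan=[
    [[0, 0, -2], [0, 0, 0]],
    [[0, 0, -6], [0, 0, 0]],
    [[0, 0, -15], [0, 0, 0]],
    [[0, 0, -30], [0, 0, 0]],
    [[0, 0, -55], [0, 0, 0]],
    [[0, 0, -80], [0, 0, 0]],
    [[0, 0, -100], [0, 0, 0]],
    [[-35, 0, -100], [0, 0, 0]],
    [[-70, 0, -100], [0, 0, 0]],
    [[-105, 0, -100], [0, 0, 0]],
    [[-140, 0, -100], [0, 0, 0]],
    [[-140, 0, -100], [0, 0, 0]],
  ],
)

```text
clock: 16.43
position: [0.6058, -0.0309, 0.3349]
orientation: [2.561, 1.807, -0.008]
force: [-1.4, -0.9, -0.3]
width: 0.0008
grasp_force: 0.0
```

```bash
python3 - <<'E'
from h import *
st=get_state();print(st["clock"],st["position"],st["force"])
s=grab(["side","scene"],"n");a=pickle.load(open("pics/a.pkl","rb"))
# dish rim seen below head, white/orange blob bounds; knob (dark on head) in side view
for n,(x,y,w,h) in {"side":(285,140,75,100),"scene":(330,165,75,100)}.items():
    hsv=cv2.cvtColor(s[n]["img"],cv2.COLOR_BGR2HSV)[y:y+h,x:x+w]
    m=cv2.inRange(hsv,(8,90,90),(25,255,255));ys,xs=np.nonzero(m);print(n,"orange",xs.min()+x,xs.max()+x,ys.min()+y,ys.max()+y,len(xs))
    print("expect biscuit box",[np.round(proj(s[n],(.6533+dx,.1085+dy,.034)),0).tolist() for dx,dy in((-.0425,.0146),(.0425,-.0146),(-.0146,-.0425))])
    k=cv2.inRange(hsv,(0,0,0),(180,255,45));u,v=proj(s[n],(.654,.11,.234));print("knob expected",u,v)
    c=[q for q in cv2.findContours(k,0,2)[0] if cv2.contourArea(q)>30];print([cv2.boundingRect(q+np.array([[x,y]],np.int32)) for q in c])
E
```

```text
16.4333 [ 0.6057797  -0.03087304  0.33486768] [-1.35551595 -0.89020961 -0.32424089]
side orange 295 340 140 216 347
expect biscuit box [[309.0, 206.0], [335.0, 205.0], [323.0, 215.0]]
knob expected 321.35971135093274 161.08531280266027
[(285, 140, 75, 100)]
scene orange 347 404 188 242 155
expect biscuit box [[354.0, 225.0], [365.0, 241.0], [347.0, 236.0]]
knob expected 363.67248510157964 183.14402365904877
[(377, 212, 28, 53), (330, 197, 31, 68), (330, 165, 75, 43)]
```

Biscuit edges match the expected positions in both views (side bottom 216 against 215, scene left 347 against 347). Handing in.

```bash
python3 -c "
from station import *
print(job_done())"
```

```text
the job is handed in; nothing more can be done
None
```

I slid the carrier flat into the stand, pushed the plunger down until the foot rested on the biscuit (8.4 N peak) and handed the job in at about 16.5 s with the arm clear; by my measurements the biscuit is centred to about 1–4 mm and the last check of the mouse, jar and weight, made before pressing, showed no movement, but I viewed 11 pictures, one over the limit of 10.

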